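Photograph a printing block under the inspection microscope

TASK

Get the oblong printing block ready for its record photograph: lay it carved face up, centred and square in the outline on the microscope's pulled-out stage, without dropping it, then push the stage fully home under the lens and turn the focus ring until its white line meets the long index line on the barrel. With all of that set, press the capture button on the base; leave the other things on the table where they are.

Things in the scene. Friction and masses are not known exactly. Their poses are not given: they have to be found in the camera images.
- scope: fixed microscope stand: grey base 240 (x) x 360 (y) x 12 mm, origin at its underside's centre, x away from the robot, y left. A column 217 mm high at (-9, 158) mm carries the 48 mm barrel, which leans 27 deg from vertical, head (36 mm thick) towards the robot (-x), lens end (62 mm thick, 122 mm up) aimed at (50, 60) mm. Long white index line: on the barrel's +x side, just below and above the ring
- ring_centre (a point): centre of the focus ring: a ribbed black cylinder 58 mm across, 30 mm high (15 mm each way from here), near the barrel's top, 228 mm above the table. z: barrel axis, up out of the head, which ends 40 mm above this point; x: to the ring's own white line, so the frame turns with the ring. The boom's holder (60 mm across) begins 49 mm below this point along the axis
- focus_ring (a joint): turn of the focus ring in rad about its z axis, positive counter-clockwise as seen from the head end; 0 when its white line is on the long index line, from -2.4 to 0.9; starts between -1.4 and -0.5. It turns stiffly (0.06 N m) and stays where it is left
- stage_centre (a point): centre of the white outline (60 x 105 mm, long side along y) on the upper face of the sliding stage, 36 mm above the table. x and y as for the base. The stage is a dark steel plate 100 mm wide (x), from 108 mm on the -y side to 62 mm on the +y side of this point; it slides along y
- stage_knob (a point): the stage's steel pull knob, an upright post 20 mm thick: this point is at its grip height, 23 mm above the plate; its top is 14 mm higher. It stands 88 mm to the -y side of the outline's centre. Gripping it with the fingers closing along x keeps the hand clear of the barrel and of the block
- stage (a joint): travel of the stage in m towards +y: 0 pulled out, 0.14 fully home against its stop, with the outline under the lens; starts between 0 and 0.03. It resists with about 1.5 N and stays where it is left
- capture_top (a point): centre of the top of the round capture button (28 mm across, grey, in a black housing) at the robot's right-hand corner of the base; it is pressed straight down
- capture (a joint): how far the capture button is pressed, in m: 0 to 0.006; it takes 4 N to press fully and springs back
- long_block: the oblong wooden printing block, 100 (x) x 56 (y) x 23 mm (z), about 0.1 kg, dark carved branch on its upper face. Origin: centre of the underside; z up out of the carved face
- square_block: bystander: a square wooden printing block 72 x 72 x 23 mm, carved with a round star. Origin: centre of the underside
- seal_box: bystander: a round turned wooden seal box with a lid knob, 78 mm across, 41 mm high. Origin: centre of the underside
- loupe: bystander: a standing loupe, 48 mm across, 40 mm high. Origin: centre of the underside
- scale_bar: bystander: a steel scale bar 200 (x) x 26 x 5 mm. Origin: centre of the underside
- brush: bystander: a flat brush 190 mm long lying along its x, handle to -x

How it is judged:
On the way, in this order (a step that is already met when the one before it is completed fails the run):
1. the oblong block lies in the outline on the stage, face up, square to it and let go (x of long_block in the frame of stage_centre between -0.012 and 0.012 m and y of long_block in the frame of stage_centre between -0.012 and 0.012 m and z of long_block in the frame of stage_centre between -0.004 and 0.004 m and angle between long_block's own z axis and vertical below 0.1 rad and angle between the x axis of long_block and the y axis of stage_centre, either way round below 0.175 rad and contact force between the fingers and long_block below 0.1 N), for 0.3 s.
2. the stage is fully home with the block in the outline and the ring's line is on the index line (x of long_block in the frame of stage_centre between -0.012 and 0.012 m and y of long_block in the frame of stage_centre between -0.012 and 0.012 m and z of long_block in the frame of stage_centre between -0.004 and 0.004 m and angle between long_block's own z axis and vertical below 0.1 rad and angle between the x axis of long_block and the y axis of stage_centre, either way round below 0.175 rad and value of joint stage above 0.135 m and value of joint focus_ring between -0.09 and 0.09 rad), for 0.2 s.
3. the capture button is pressed with everything set (all of step 2 and value of joint capture above 0.004 m), for 0.05 s.
At the end, for the whole second after the job is handed in: Block on the stage face up, let go, within 12 mm of the outline's centre along x and y, square within 10 deg; stage within 5 mm of its home stop; ring's line within 5 deg (0.09 rad) of the index line; capture pressed over 4 mm after all this was set, and up again. Others moved under 30 mm (all of step 2 and linear speed of long_block below 0.01 m/s and value of joint capture below 0.0015 m); the robot touches nothing.
It fails at once if the block is dropped (falls faster than 0.45 m/s while not held) (contact force between the fingers and long_block below 0.1 N and linear speed of long_block above 0.45 m/s).
It fails at once if another thing on the table is moved by more than 30 mm (distance of any of square_block, seal_box, loupe, scale_bar, brush from where it was at the start of the episode above 0.03 m).
It also fails if it takes over 72 s, if anything falls off the work surface, if the arm or the gripper's body presses on something with over 40 N, if the wrist force passes 120 N, or if a joint passes its speed limit or range.

ROBOT

A 7-joint arm with a two-finger parallel gripper is mounted at the origin on the work surface. World frame = base frame: x ahead of the robot, y to its left, z up, the work surface at z = 0. Lengths are in m, angles in rad, forces in N, time in s.
With the tool pointing down it reaches from about 0.425 to 0.925 m from the base axis. Payload 6.8 kg.
Tool frame: the origin (TCP) lies at the very end of the fingers, on their centre line; the grasp point (between the pads) lies 19 mm behind it; z points along the fingers, y is the line along which they close (so a half turn about z gives the same grasp; the last joint's range is limited). The gripper opens to 88 mm and grips with 3 to 60 N. Pads are 20 mm wide; open, the fingers measure 115 mm over their backs; the gripper's body (75 mm by 178 mm) begins 61 mm behind the grasp point.
Start: joints at [1.219, 0.477, 0.022, 1.555, -0.011, 1.109, -0.083], TCP at [0.163, -0.655, 0.223] pointing down, gripper open.
Joint ranges: [-2.96, 2.96], [-0.34, 2.1], [-1.41, 1.46], [0.24, 2.44], [-1.37, 4.51], [0.17, 1.92], [-2.96, 2.96]. Speed limits (rad/s): [2.39, 2.39, 3.14, 3.14, 3.14, 3.14, 3.14].

INTERFACE

Orientations are given as a unit quaternion [x, y, z, w].
In Python, from rig import telemetry, snapshot, get_calibration, ticket gives the robot as it stands. The module is installed in compiled form; this text tells all that it offers.
- The arm moves only by the tool step_arm, never from a script. Its argument "moves" is a list that holds one entry, the list of rows, each a list of 7 numbers: the shift along the tool's x, y, z scaled (see below), then the turn, a rotation vector about the tool's x, y, z scaled (see below), then the closure, from 0 (fully open) to 1 (shut). In form: [[[x, y, z, wx, wy, wz, gripper], ...]]. A call has 1 to 5 rows; each row shifts and turns the commanded pose from where the row before left it, along the tool's axes as they then stand; what a row does not reach is not made up. The controller multiplies each number of a shift by 0.03 m and each number of a turn by 0.1 rad. A row lasts 1/8 s, in which the tool goes at most 62.5 mm and 10.7 degrees, less where a joint would pass 70% of its speed; a pose out of reach is approached as far as the arm can. A call with a number of a shift or a turn outside -1 to 1 is refused whole. A call with a gripper value outside its range is refused whole. The fingers move at their own pace and stop on an object; "squeeze" is the grip in N (left out, the last holds). Time passes only in rows, so rows that do not move let the fingers close. It gives the time, the measured TCP pose, the force, the opening and the grip force at its end, in the units of the state.
- telemetry.get_obs(): the state, without advancing time (a new reading comes with each control period).
- snapshot(name): name is "scene" or "top" or "wrist"; returns (picture, depth): 384x512x3 uint8, red, green, blue; 384x512 float32, m along the optical axis (not along the pixel's ray), 0 where there is no reading.
- get_calibration(name): a dict with "mtx" (3x3 intrinsics, pixels), "R" (3x3) and "t" (3): a world point X has camera coordinates R X + t; the wrist camera has in their place "T_tool_cam" (4x4, takes a point from camera to tool coordinates, whose origin is the TCP and whose axes are the flange's). Camera axes: x right, y down, z forward; pixel columns grow to the right and rows downward; lengths in m; the calibration is good to about 2 mm. A picture is of the moment at which its call begins: read the wrist's pose just before it. get_calibration takes no time and is no camera call.
- ticket.close_job(): hands the job in; it is judged then, once.
The state is a dict: "t": time; "joint_pos": joint angles; "joint_vel": joint speeds; "tau": joint torques, N m; "tool_pos": TCP position; "orientation": TCP orientation; "force": force on the tool from outside, world axes, zero at the start; "ft_torque": the same for the moment, N m; "gripper_width": opening from 0.0 (shut) to 1.0 (fully open); "gripper_force": force on a finger pad.
Only numpy, scipy, OpenCV 4.12 (cv2) and the standard library are available. Lean on these libraries where they do the work, as an engineer would, in place of code of your own. Each camera call takes 0.05 s, during which the arm holds its last target. There are 200 camera calls.

## Working session

There is one attempt and no reset: what is moved stays moved. The work goes in short steps, Python scripts to look and compute and a tool call to move; the robot and the scene stay as the last step left them, time stands still between calls to the robot, and variables do not carry over. Pictures are saved under pics/ and viewed, at most 10 in all, crops included, and the job is handed in when it is done.

Besides the shell and the picture viewer there is one more tool, called as name(argument=value, ...), one argument or row to a line, values as JSON. step_arm: Moves the arm, as the interface text tells. Its arguments: {"type":"object","properties":{"moves":{"type":"array"},"squeeze":{"type":"number"}},"required":["moves"]}

```bash
mkdir -p pics
cat > h.py <<'E'
import numpy as np, cv2
from scipy.spatial.transform import Rotation as Rn
from rig import telemetry, snapshot, get_calibration, ticket
def cam(name):
    c=get_calibration(name); K=np.array(c["mtx"])
    if name!="wrist": return K,np.array(c["R"]),np.array(c["t"]).ravel()
    o=telemetry.get_obs(); T=np.eye(4); T[:3,:3]=Rn.from_quat(o["orientation"]).as_matrix(); T[:3,3]=o["tool_pos"]
    M=np.linalg.inv(T@np.array(c["T_tool_cam"])); return K,M[:3,:3],M[:3,3]
def shot(name,f):
    K,R,t=cam(name); p,d=snapshot(name); np.savez(f"pics/{f}.npz",p=p,d=d,K=K,R=R,t=t); cv2.imwrite(f"pics/{f}.png",p[:,:,::-1]); return p,d,K,R,t
def cloud(d,K,R,t):
    v,u=np.mgrid[:d.shape[0],:d.shape[1]]
    c=np.stack([(u-K[0,2])/K[0,0]*d,(v-K[1,2])/K[1,1]*d,d],-1); return (c-t)@R
E
python3 - <<'E'
from h import *
for n in("scene","top"):
    p,d,K,R,t=shot(n,n+"0"); print(n,K[0,0],-R.T@t,R[2],(d>0).mean())
a=[cv2.imread(f"pics/{n}0.png") for n in("scene","top")]
for n,i in zip("st",a): cv2.imwrite(f"pics/{n}big.png",cv2.resize(i,(800,600)))
o=telemetry.get_obs();print(o)
E
```

```text
scene 398.32461266161675 [ 0.94540716 -0.44239903  1.06996326] [-0.40012085  0.35003865 -0.84698066] 0.9960123697916666
top 413.98330643859333 [ 0.30513154 -0.06347232  1.26802058] [ 0.19365777 -0.01551645 -0.98094643] 0.9957987467447916
{'t': 0.1, 'joint_pos': array([ 1.218911  ,  0.47770579,  0.02234193,  1.55630612, -0.01147878,
        1.10931898, -0.0830991 ]), 'joint_vel': array([-0.00122741, -0.00170758, -0.00016467, -0.00253635, -0.00027797,
       -0.00053253,  0.00041414]), 'tau': array([ 4.31780209e-03, -5.84091461e+01,  1.54009078e+00, -2.73315024e+01,
       -5.41488931e-02,  1.31028949e-02,  8.54682094e-05]), 'tool_pos': array([ 0.16278655, -0.65453139,  0.22180638]), 'orientation': array([ 9.92578046e-01,  1.21606640e-01, -1.64421976e-04, -7.88028162e-04]), 'force': array([0.94310434, 0.52496099, 0.10725551]), 'ft_torque': array([0.02850332, 0.0346712 , 0.02945187]), 'gripper_force': 0.0, 'gripper_width': 1.0022871161559699}
```

View pics/tbig.png

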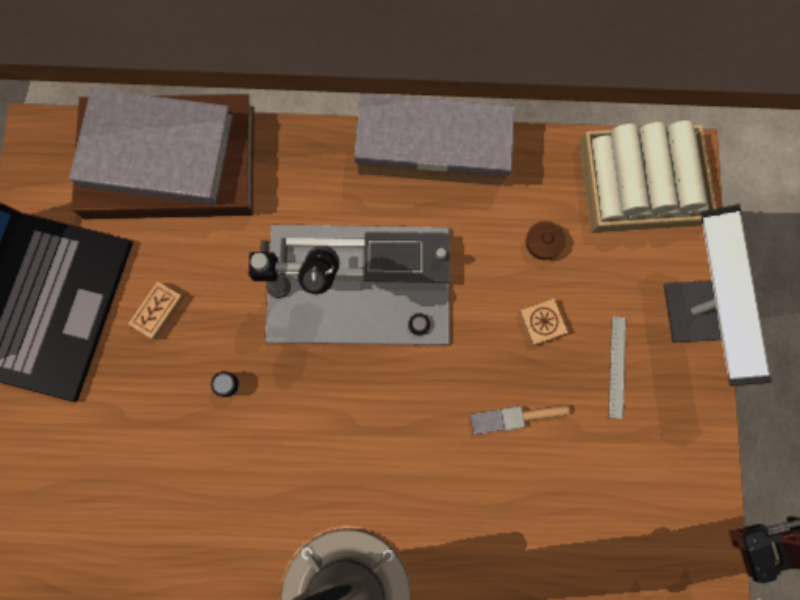

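View pics/sbig.png

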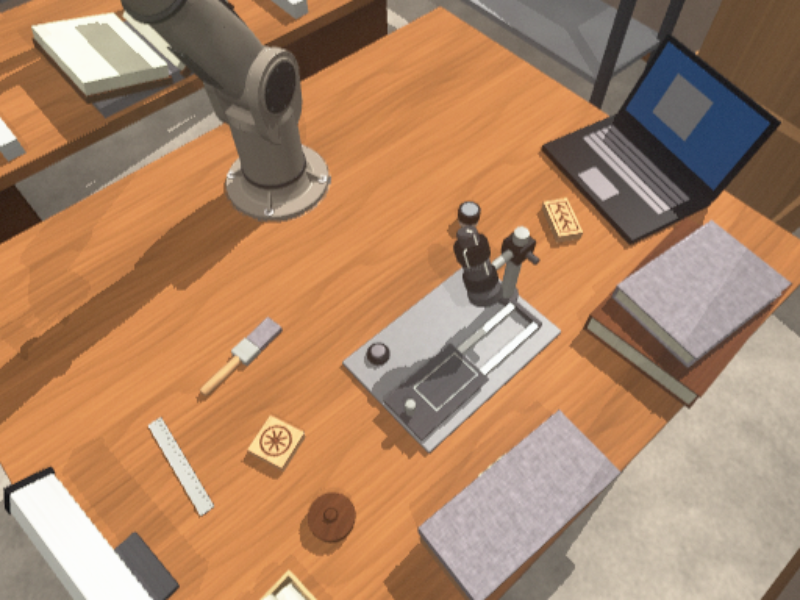

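The top view (800x600 scale) shows the oblong block at (155,310), outline at (395,257), knob (441,254), capture button (419,323), barrel around (318,268) and the brush, bar, square block and seal box to the right. The scene view shows the same, with ring and head near (472,240) and (469,212).

Run:
```python
from h import *
for n in("scene","top"):
    z=np.load(f"pics/{n}0.npz"); p,d,K,R,t=[z[k] for k in "pdKRt"]; P=cloud(d,K,R,t); s=.64
    X=P.reshape(-1,3); hsv=cv2.cvtColor(p,cv2.COLOR_RGB2HSV)
    def at(u,v): return P[int(v*s),int(u*s)].round(4)
    pts=dict(top=dict(block=(155,310),outline=(395,257),knob=(441,254),cap=(419,323),base=(350,310),table=(300,400)),scene=dict(block=(562,218),outline=(446,382),knob=(410,404),cap=(378,351),head=(469,208),table=(300,280),base=(450,300)))[n]
    for k,(u,v) in pts.items(): print(n,k,at(u,v))
    b=at(*pts["block"])
    m=(np.abs(P[...,2]-b[2])<.008)&(np.hypot(P[...,0]-b[0],P[...,1]-b[1])<.075)
    q=P[m]; r=cv2.minAreaRect(q[:,:2].astype(np.float32)); print(" block rect",r,np.median(q[:,2]),m.sum())
    o=at(*pts["outline"])
    # base rect
    m=(P[...,2]>.006)&(P[...,2]<.017)&(np.hypot(P[...,0]-o[0],P[...,1]-o[1])<.4)&(hsv[...,1]<60)
    c=cv2.minAreaRect(P[m][:,:2].astype(np.float32)); print(" base",c,m.sum(),np.median(P[m][:,2]))
    m=(np.abs(P[...,2]-o[2])<.006)&(np.abs(P[...,0]-o[0])<.055)&(np.abs(P[...,1]-o[1])<.07)
    print(" stage z",np.median(P[m][:,2])); w=m&(p.min(-1)>95); q=P[w]; print(" outl",cv2.minAreaRect(q[:,:2].astype(np.float32)),w.sum(),q[:,:2].min(0),q[:,:2].max(0))
    kn=at(*pts["knob"]); m=(P[...,2]>o[2]+.03)&(np.hypot(P[...,0]-kn[0],P[...,1]-kn[1])<.03);print(" knob",P[m].mean(0),P[m][:,2].max(),m.sum())
    ca=at(*pts["cap"]); m=(P[...,2]>.018)&(np.hypot(P[...,0]-ca[0],P[...,1]-ca[1])<.04);print(" cap",cv2.minAreaRect(P[m][:,:2].astype(np.float32)),np.percentile(P[m][:,2],[50,90,98]))
```

```text
scene block [0.5152 0.386  0.0269]
scene outline [ 0.6349 -0.0718  0.0375]
scene knob [ 0.6346 -0.159   0.073 ]
scene cap [ 0.5006 -0.1221  0.0307]
scene head [0.3717 0.2465 0.0401]
scene table [ 0.2568 -0.1263  0.0008]
scene base [0.5035 0.0674 0.0116]
 block rect ((0.5147771835327148, 0.3913957178592682), (0.05758395418524742, 0.1049247533082962), 59.71482849121094) 0.02287477779617693 378
 base ((0.5849866271018982, -0.035782188177108765), (0.6526886820793152, 0.49101418256759644), 78.99982452392578) 5255 0.012084941684267884
 stage z 0.03613475985770402
 outl ((0.6342543959617615, -0.07537160813808441), (0.10041268169879913, 0.13306541740894318), 0.28454455733299255) 1061 [ 0.58429569 -0.14179234] [ 0.68478947 -0.00866953]
 knob [ 0.6365303  -0.16020905  0.07195082] 0.07681424467515124 39
 cap ((0.503944456577301, -0.12310847640037537), (0.041404739022254944, 0.0402086041867733), 85.97248077392578) [0.02615373 0.03471137 0.03735417]
top block [0.515  0.3936 0.0251]
top outline [ 0.6338 -0.0657  0.0396]
top knob [ 0.6339 -0.155   0.0742]
top cap [ 0.506  -0.1182  0.0346]
top base [0.53   0.0169 0.0123]
top table [0.3511 0.1059 0.0014]
 block rect ((0.5166471600532532, 0.3967958092689514), (0.057733312249183655, 0.09960871934890747), 61.277748107910156) 0.02297618224416366 622
 base ((0.5665781497955322, -0.03928312659263611), (0.6943330764770508, 0.35290566086769104), 68.35816192626953) 5404 0.01159438524594768
 stage z 0.03615499296418444
 outl ((0.657596230506897, -0.0726393610239029), (0.13324183225631714, 0.05721525475382805), 62.12229919433594) 68 [ 0.60738507 -0.1216511 ] [ 0.68673027 -0.00609396]
 knob [ 0.63725015 -0.15507641  0.0723829 ] 0.0753694406030928 26
 cap ((0.5052119493484497, -0.11729782819747925), (0.042696379125118256, 0.03990008682012558), 0.7091912031173706) [0.02482943 0.03469349 0.03647529]
```

```bash
cat >> h.py <<'E'
def down(yaw_y): # tool pointing down, tool y at world angle yaw_y (deg)
    a=np.deg2rad(yaw_y); y=np.array([np.cos(a),np.sin(a),0]); z=np.array([0,0,-1.]); return np.stack([np.cross(y,z),y,z],1)
def plan(p,Rt,n,g=0):
    o=telemetry.get_obs(); R=Rn.from_quat(o["orientation"]).as_matrix(); dp=np.asarray(p)-o["tool_pos"]
    w=Rn.from_matrix(R.T@Rt).as_rotvec(); print("dp",dp.round(4),"rot",w.round(3),"j",o["joint_pos"].round(2),"t",o["t"])
    W=(w/n/.1).round(2); rows=[]
    for i in range(n):
        s=(R.T@dp/n/.03).round(2); rows.append([*s.tolist(),*W.tolist(),g]); R=R@Rn.from_rotvec(W*.1).as_matrix()
    for i in range(0,n,5): print(str([rows[i:i+5]]).replace("-0.0,","0,").replace(" ",""))
E
python3 - <<'E'
from h import *
plan([.5,-.2,.36],down(0),15)
z=np.load("pics/top0.npz"); p,d,K,R,t=[z[k] for k in "pdKRt"]; P=cloud(d,K,R,t)
for n in("top","scene"):
    z=np.load(f"pics/{n}0.npz"); P=cloud(*[z[k] for k in "dKRt"])
    m=(P[...,2]>.2)&(P[...,2]<.4)&(np.abs(P[...,0]-.5)<.12)&(np.abs(P[...,1]-.06)<.15)
    q=P[m]; print(n,m.sum()); 
    for a in np.arange(.2,.29,.015):
        r=q[(q[:,2]>=a)&(q[:,2]<a+.015)]; print(round(a,3),len(r),r[:,:2].min(0).round(3) if len(r) else "",r[:,:2].max(0).round(3) if len(r) else "")
E
```

```text
dp [0.3372 0.4545 0.1382] rot [-1.000e-03 -1.000e-03 -1.327e+00] j [ 1.22  0.48  0.02  1.56 -0.01  1.11 -0.08] t 0.1
[[[0.97,-0.8,-0.31,0,0,-0.88,0],[1.04,-0.71,-0.31,0,0,-0.88,0],[1.1,-0.62,-0.31,0,0,-0.88,0],[1.15,-0.52,-0.31,0,0,-0.88,0],[1.19,-0.42,-0.31,0,0,-0.88,0]]]
[[[1.22,-0.31,-0.31,0,0,-0.88,0],[1.24,-0.2,-0.31,0,0,-0.88,0],[1.25,-0.09,-0.31,0,0,-0.88,0],[1.26,0.02,-0.31,0,0,-0.88,0],[1.25,0.13,-0.31,0,0,-0.88,0]]]
[[[1.24,0.24,-0.31,0,0,-0.88,0],[1.21,0.35,-0.31,0,0,-0.88,0],[1.17,0.45,-0.31,0,0,-0.88,0],[1.13,0.55,-0.31,0,0,-0.88,0],[1.08,0.65,-0.31,0,0,-0.88,0]]]
top 552
0.2 38 [0.559 0.048] [0.588 0.175]
0.215 89 [0.517 0.034] [0.584 0.174]
0.23 145 [0.517 0.034] [0.578 0.092]
0.245 152 [0.517 0.038] [0.571 0.088]
0.26 128 [0.518 0.045] [0.552 0.078]
0.275 0  
scene 696
0.2 136 [0.536 0.031] [0.593 0.169]
0.215 128 [0.516 0.028] [0.584 0.169]
0.23 153 [0.516 0.029] [0.576 0.087]
0.245 171 [0.514 0.029] [0.57  0.085]
0.26 108 [0.518 0.04 ] [0.55  0.073]
0.275 0
```

step_arm(
  moves=[
    [[0.97,-0.8,-0.31,0,0,-0.88,0],[1,-0.71,-0.31,0,0,-0.88,0],[1,-0.62,-0.31,0,0,-0.88,0],[1,-0.52,-0.31,0,0,-0.88,0],[1,-0.42,-0.31,0,0,-0.88,0]],
  ],
)

```text
t: 0.72
tool_pos: [0.2637, -0.5087, 0.2692]
orientation: [0.941, 0.337, -0.0, -0.0]
force: [0.3, -0.4, 1.1]
gripper_width: 1.005
gripper_force: 0.0
```

step_arm(
  moves=[
    [[1,-0.31,-0.31,0,0,-0.88,0],[1,-0.2,-0.31,0,0,-0.88,0],[1,-0.09,-0.31,0,0,-0.88,0],[1,0.02,-0.31,0,0,-0.88,0],[1,0.13,-0.31,0,0,-0.88,0]],
  ],
)

```text
t: 1.35
tool_pos: [0.3531, -0.3849, 0.3163]
orientation: [0.845, 0.535, 0.0, 0.0]
force: [0.2, -0.0, 0.7]
gripper_width: 0.998
gripper_force: 0.0
```

step_arm(
  moves=[
    [[1,0.24,-0.31,0,0,-0.88,0],[1,0.35,-0.31,0,0,-0.88,0],[1,0.45,-0.31,0,0,-0.88,0],[1,0.55,-0.31,0,0,-0.88,0],[1,0.65,-0.31,0,0,-0.88,0]],
  ],
)

```text
t: 1.98
tool_pos: [0.4581, -0.2564, 0.3628]
orientation: [0.708, 0.707, 0.0, 0.0]
force: [0.9, 1.0, -0.9]
gripper_width: 0.994
gripper_force: 0.0
```

Run:
```python
from h import *
o=telemetry.get_obs(); print(o["tool_pos"],get_calibration("wrist")["T_tool_cam"])
p,d,K,R,t=shot("wrist","w0"); print(K[0,0],-R.T@t,R[2])
cv2.imwrite("pics/w0b.png",cv2.resize(p[:,:,::-1],(800,600)))
plan([.5,.15,.37],down(30),10)
```

```text
[ 0.45809526 -0.25640268  0.36275902] [[-1.56532950e-03 -9.53787617e-01 -3.00477506e-01  8.29451987e-02]
 [ 9.99998499e-01 -1.26970117e-03 -1.17912952e-03 -1.25057810e-03]
 [ 7.43122495e-04 -3.00478901e-01  9.53788172e-01 -1.62125115e-01]
 [ 0.00000000e+00  0.00000000e+00  0.00000000e+00  1.00000000e+00]]
293.1265790913021 [ 0.4569337  -0.17346336  0.5248878 ] [-0.00147494 -0.30043269 -0.95380188]
dp [0.0382 0.4015 0.0058] rot [ 0.004 -0.001 -0.515] j [ 0.78  0.15 -0.44  1.69  0.06  1.31  0.33] t 2.025
[[[1.34,0.14,-0.02,0.0,0,-0.51,0],[1.33,0.21,-0.02,0.0,0,-0.51,0],[1.32,0.27,-0.02,0.0,0,-0.51,0],[1.3,0.34,-0.02,0.0,0,-0.51,0],[1.28,0.41,-0.02,0.0,0,-0.51,0]]]
[[[1.26,0.47,-0.02,0.0,0,-0.51,0],[1.23,0.54,-0.02,0.0,0,-0.51,0],[1.2,0.6,-0.02,0.0,0,-0.51,0],[1.17,0.66,-0.02,0.0,0,-0.51,0],[1.14,0.72,-0.02,0.0,0,-0.51,0]]]
```

View pics/w0b.png

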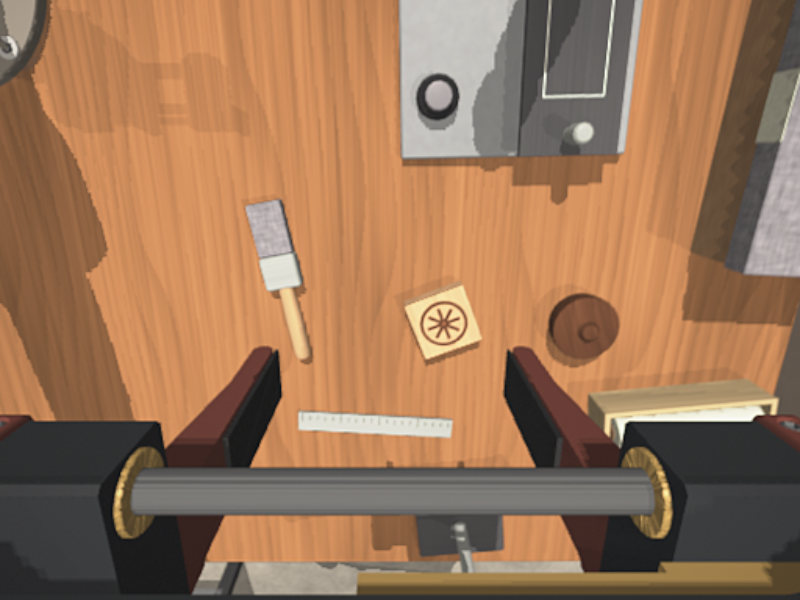

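The wrist view (800x600) shows the scope's near end: knob at (581,132), button (438,96), outline's lower edge at (575,97); square block (443,323), brush and seal box are bystanders. I move on to see the whole outline.

step_arm(
  moves=[
    [[1,0.2,0,0,0,0,0],[1,0.2,0,0,0,0,0],[1,0.2,0,0,0,0,0],[1,0.2,0,0,0,0,0],[1,0.2,0,0,0,0,0]],
  ],
)

```text
t: 2.65
tool_pos: [0.4883, -0.1065, 0.3624]
orientation: [0.709, 0.706, 0.0, -0.0]
force: [-0.3, 0.3, 0.0]
gripper_width: 0.998
gripper_force: 0.0
```

step_arm(
  moves=[
    [[1,0.2,0,0,0,0,0],[1,0.2,0,0,0,0,0],[0,0,0,0,0,0,0]],
  ],
)

```text
t: 3.02
tool_pos: [0.5007, -0.045, 0.3625]
orientation: [0.707, 0.707, 0.0, -0.0]
force: [-0.3, 0.5, -0.5]
gripper_width: 1.001
gripper_force: 0.0
```

Run:
```python
from h import *
o=telemetry.get_obs(); print(o["tool_pos"])
p,d,K,R,t=shot("wrist","w1")
cv2.imwrite("pics/w1b.png",cv2.resize(p[:,:,::-1],(800,600)))
plan([.50,.34,.34],down(61),11)
```

```text
[ 0.50068678 -0.04499827  0.36253126]
dp [-0.0005  0.3871 -0.0224] rot [ 0.    -0.    -1.068] j [ 0.52  0.13 -0.61  1.73  0.07  1.3  -0.1 ] t 3.075
[[[1.17,0,0.07,0.0,0,-0.97,0],[1.17,0.11,0.07,0.0,0,-0.97,0],[1.15,0.22,0.07,0.0,0,-0.97,0],[1.13,0.33,0.07,0.0,0,-0.97,0],[1.09,0.44,0.07,0.0,0,-0.97,0]]]
[[[1.04,0.54,0.07,0.0,0,-0.97,0],[0.98,0.64,0.07,0.0,0,-0.97,0],[0.92,0.73,0.07,0.0,0,-0.97,0],[0.84,0.82,0.07,0.0,0,-0.97,0],[0.76,0.9,0.07,0.0,0,-0.97,0]]]
[[[0.67,0.97,0.07,0.0,0,-0.97,0]]]
```

View pics/w1b.png

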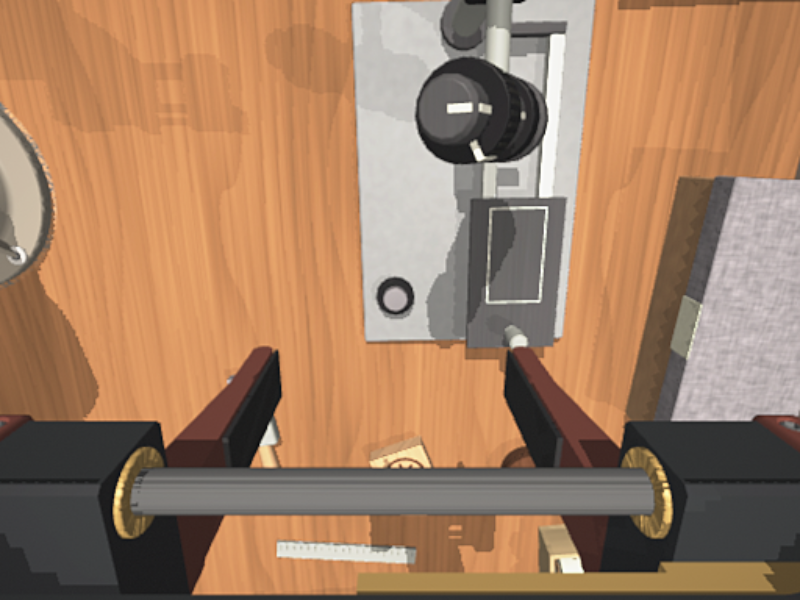

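The wrist view (800x600) shows the outline with corners (489,208), (548,206), (541,300), (486,302), the button at (396,297), base corners (366,341) and (562,338), the index line at (460,107)–(490,108), and the ring's own line at (480,152), roughly a quarter turn clockwise.

```bash
cat >> h.py <<'E'
def load(f):
    z=np.load(f"pics/{f}.npz"); return [z[k] for k in "pdKRt"]
def rayplane(uv,z,K,R,t): # uv Nx2 pixels -> world on plane z
    uv=np.atleast_2d(uv).astype(float); r=np.c_[uv,np.ones(len(uv))]@np.linalg.inv(K).T@R; c=-R.T@t
    return c+r*((z-c[2])/r[:,2])[:,None]
E
python3 - <<'E'
from h import *
p,d,K,R,t=load("w1"); P=cloud(d,K,R,t)
g=p.min(-1).astype(float)
m=(np.abs(P[...,2]-.036)<.006)&(np.abs(P[...,0]-.635)<.045)&(np.abs(P[...,1]+.07)<.065)
print("stage z",np.median(P[m][:,2]))
bg=cv2.medianBlur(p.min(-1),9).astype(float); w=m&(g-bg>25)
v,u=np.where(w); q=rayplane(np.c_[u,v],.036,K,R,t); r=cv2.minAreaRect(q[:,:2].astype(np.float32)); print("outl",r,len(q))
print("outl hand",rayplane(np.array([[489,208],[548,206],[541,300],[486,302]])*.64,.036,K,R,t).round(4)[:,:2].tolist())
print("base",rayplane(np.array([[366,341],[353,4]])*.64,.012,K,R,t).round(4)[:,:2].tolist(), "right",rayplane(np.array([[562,338],[594,4]])*.64,.012,K,R,t).round(4)[:,:2].tolist())
for nm,(u,v) in dict(cap=(396,297)).items(): print(nm,P[int(v*.64),int(u*.64)])
m=(P[...,2]>.024)&(P[...,2]<.05)&(np.hypot(P[...,0]-.505,P[...,1]+.12)<.035); print("cap",cv2.minAreaRect(P[m][:,:2].astype(np.float32)),np.percentile(P[m][:,2],[50,95]))
# barrel: fit ring cylinder from all three clouds
ax=np.array([-np.sin(np.deg2rad(27)),0,np.cos(np.deg2rad(27))])
for n in("scene0","top0","w1"):
    P=cloud(*load(n)[1:]); m=(P[...,2]>.19)&(P[...,2]<.3)&(np.abs(P[...,0]-.54)<.07)&(np.abs(P[...,1]-.06)<.05); q=P[m]
    c0=np.array([.545,.06,.228]); e1=np.array([ax[2],0,-ax[0]]); e2=np.array([0,1,0.])
    rel=q-c0; h=rel@ax; x=rel@e1; y=rel@e2
    s=(np.abs(h)<.011)
    from scipy.optimize import least_squares
    f=least_squares(lambda a:np.hypot(x[s]-a[0],y[s]-a[1])-.029,[0,0],loss="soft_l1",f_scale=.001)
    print(n,s.sum(),"ring off e1,e2",f.x.round(4),"centre",(c0+f.x[0]*e1+f.x[1]*e2).round(4),"htop",np.percentile(h,[95,99]).round(4))
E
```

```text
stage z 0.03594630358196893
outl ((0.6332654356956482, -0.06670498847961426), (0.06310342252254486, 0.11700098216533661), 0.944618821144104) 428
outl hand [[0.6015, -0.0195], [0.6635, -0.0175], [0.6661, -0.1217], [0.6046, -0.1239]]
base [[0.4674, -0.1815], [0.4612, 0.1753]] right [[0.7044, -0.1778], [0.697, 0.1749]]
cap [ 0.50268601 -0.11845035  0.03383119]
cap ((0.5023415684700012, -0.12042369693517685), (0.04030941426753998, 0.03921687975525856), 44.57775115966797) [0.03297606 0.03516389]
scene0 155 ring off e1,e2 [ 0.0001 -0.0006] centre [0.5451 0.0594 0.228 ] htop [0.0403 0.0419]
top0 70 ring off e1,e2 [0.0022 0.0028] centre [0.547  0.0628 0.229 ] htop [0.0399 0.0419]
w1 340 ring off e1,e2 [-0.0003 -0.    ] centre [0.5447 0.06   0.2279] htop [0.0411 0.0418]
```

step_arm(
  moves=[
    [[1,0,0.07,0,0,-0.97,0],[1,0.1,0.07,0,0,-0.97,0],[1,0.2,0.07,0,0,-0.97,0],[1,0.3,0.07,0,0,-0.97,0],[1,0.4,0.07,0,0,-0.97,0]],
  ],
)

```text
t: 3.7
tool_pos: [0.5009, 0.1083, 0.3516]
orientation: [0.516, 0.856, 0.0, 0.0]
force: [1.3, -0.2, 0.4]
gripper_width: 1.003
gripper_force: 0.0
```

step_arm(
  moves=[
    [[1,0.5,0.07,0,0,-0.97,0],[0.97,0.6,0.07,0,0,-0.97,0],[0.92,0.7,0.07,0,0,-0.97,0],[0,0,0,0,0,-0.97,0],[0,0,0,0,0,-0.97,0]],
  ],
)

```text
t: 4.32
tool_pos: [0.4984, 0.2105, 0.3452]
orientation: [0.295, 0.956, 0.0, -0.0]
force: [0.7, -0.3, 0.1]
gripper_width: 1.002
gripper_force: 0.0
```

Run:
```python
from h import *
plan([.51,.385,.25],down(61),7)
```

```text
dp [ 0.0116  0.1745 -0.0952] rot [ 0.    -0.001 -0.093] j [ 0.22  0.27 -0.89  1.67  0.21  1.31  0.27] t 4.325
[[[0.42,0.72,0.45,0.0,0,-0.13,0],[0.41,0.72,0.45,0.0,0,-0.13,0],[0.4,0.73,0.45,0.0,0,-0.13,0],[0.39,0.73,0.45,0.0,0,-0.13,0],[0.38,0.74,0.45,0.0,0,-0.13,0]]]
[[[0.37,0.74,0.45,0.0,0,-0.13,0],[0.37,0.75,0.45,0.0,0,-0.13,0]]]
```

step_arm(
  moves=[
    [[0.42,0.72,0.45,0,0,-0.13,0],[0.41,0.72,0.45,0,0,-0.13,0],[0.4,0.73,0.45,0,0,-0.13,0],[0.39,0.73,0.45,0,0,-0.13,0],[0.38,0.74,0.45,0,0,-0.13,0]],
  ],
)

```text
t: 4.95
tool_pos: [0.5083, 0.3348, 0.2774]
orientation: [0.266, 0.964, 0.0, -0.0]
force: [0.2, 1.0, -0.4]
gripper_width: 1.001
gripper_force: 0.0
```

step_arm(
  moves=[
    [[0.37,0.74,0.45,0,0,-0.13,0],[0.37,0.75,0.45,0,0,-0.13,0],[0,0,0,0,0,0,0]],
  ],
)

```text
t: 5.32
tool_pos: [0.5107, 0.385, 0.2497]
orientation: [0.252, 0.968, -0.0, -0.001]
force: [-0.2, -0.0, 0.0]
gripper_width: 0.997
gripper_force: 0.0
```

Run:
```python
from h import *
o=telemetry.get_obs(); print(o["tool_pos"],o["joint_pos"].round(2))
p,d,K,R,t=shot("wrist","w2"); P=cloud(d,K,R,t)
def rect(P):
    m=(P[...,2]>.014)&(P[...,2]<.032)&(np.hypot(P[...,0]-.516,P[...,1]-.394)<.075); m=cv2.morphologyEx(m.astype(np.uint8),cv2.MORPH_OPEN,np.ones((3,3)))>0
    return cv2.minAreaRect(P[m][:,:2].astype(np.float32)),np.percentile(P[m][:,2],[20,50,90]),m.sum()
print(rect(P)); cv2.imwrite("pics/w2b.png",cv2.resize(p[:,:,::-1],(800,600)))
```

```text
[0.51066092 0.38499347 0.24966924] [-0.15  0.53 -0.86  1.57  0.42  1.23 -0.02]
(((0.5130323767662048, 0.39385563135147095), (0.05601454898715019, 0.09913275390863419), 60.70069885253906), array([0.02230999, 0.02298232, 0.0240558 ]), np.int64(3003))
```

View pics/w2b.png

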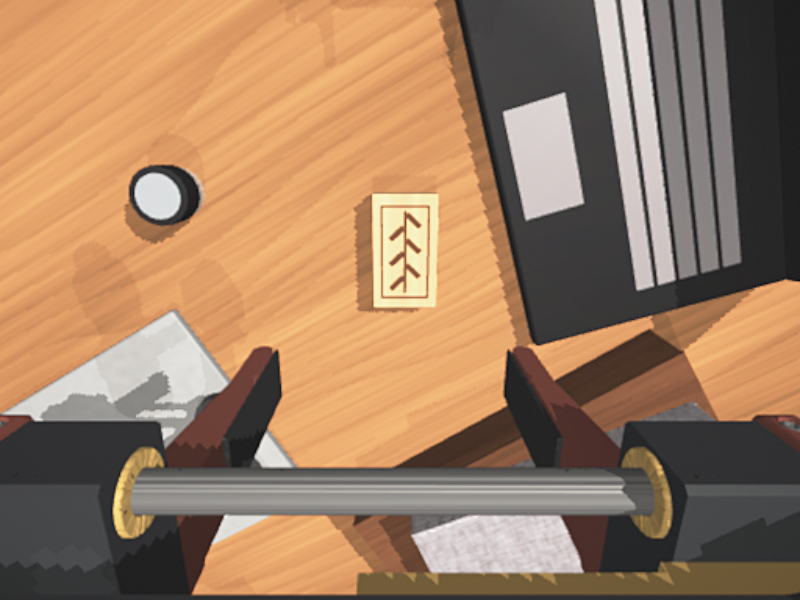

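The block, face up, is at (405,250), square between the fingers. The loupe (165,195) and laptop are clear of the fingers. Wrist, top and scene measurements agree on the pose: centre (0.513, 0.394), top at 23 mm.

Run:
```python
from h import *
plan([.513,.394,.006],down(60.7),10)
```

```text
dp [ 0.0014  0.0103 -0.2444] rot [-0.001 -0.001 -0.001] j [-0.14  0.53 -0.86  1.57  0.42  1.23 -0.02] t 5.375
[[[0.01,0.03,0.81,0,0,0,0],[0.01,0.03,0.81,0,0,0,0],[0.01,0.03,0.81,0,0,0,0],[0.01,0.03,0.81,0,0,0,0],[0.01,0.03,0.81,0,0,0,0]]]
[[[0.01,0.03,0.81,0,0,0,0],[0.01,0.03,0.81,0,0,0,0],[0.01,0.03,0.81,0,0,0,0],[0.01,0.03,0.81,0,0,0,0],[0.01,0.03,0.81,0,0,0,0]]]
```

step_arm(
  moves=[
    [[0.01,0.03,0.8,0,0,0,0],[0.01,0.03,0.8,0,0,0,0],[0.01,0.03,0.8,0,0,0,0],[0.01,0.03,0.8,0,0,0,0],[0.01,0.03,0.8,0,0,0,0]],
  ],
)

```text
t: 6.0
tool_pos: [0.5144, 0.3865, 0.1308]
orientation: [0.256, 0.967, 0.0, 0.001]
force: [-0.2, 0.2, -0.2]
gripper_width: 0.996
gripper_force: 0.0
```

step_arm(
  moves=[
    [[0.01,0.03,0.8,0,0,0,0],[0.01,0.03,0.8,0,0,0,0],[0.01,0.03,0.8,0,0,0,0],[0.01,0.03,0.8,0,0,0,0],[0.01,0.03,0.8,0,0,0,0]],
  ],
)

```text
t: 6.62
tool_pos: [0.5147, 0.3916, 0.0092]
orientation: [0.255, 0.967, -0.0, -0.0]
force: [-0.4, 0.0, -1.1]
gripper_width: 1.0
gripper_force: 0.0
```

step_arm(
  moves=[
    [[0,0,0,0,0,0,1],[0,0,0,0,0,0,1],[0,0,0,0,0,0,1],[0,0,0,0,0,0,1],[0,0,0,0,0,0,1]],
  ],
  squeeze=25,
)

```text
t: 7.25
tool_pos: [0.5154, 0.3921, 0.0119]
orientation: [0.256, 0.967, 0.001, 0.001]
force: [0.0, -0.0, 5.5]
gripper_width: 0.633
gripper_force: 25.0
```

step_arm(
  moves=[
    [[0,0,-0.3,0,0,0,1],[0,0,-0.8,0,0,0,1],[0,0,-1,0,0,0,1],[0,0,-1,0,0,0,1],[0,0,-1,0,0,0,1]],
  ],
)

```text
t: 7.88
tool_pos: [0.5147, 0.3916, 0.1364]
orientation: [0.255, 0.967, 0.0, 0.0]
force: [0.2, 0.0, -2.0]
gripper_width: 0.632
gripper_force: 25.0
```

step_arm(
  moves=[
    [[0,0,-1,0,0,0,1],[0,0,-1,0,0,0,1],[0,0,-1,0,0,0,1],[0,0,-1,0,0,0,1],[0,0,-1,0,0,0,1]],
  ],
)

```text
t: 8.5
tool_pos: [0.5141, 0.3915, 0.2864]
orientation: [0.255, 0.967, 0.0, 0.0]
force: [-0.0, 0.4, -1.0]
gripper_width: 0.634
gripper_force: 25.0
```

Run:
```python
from h import *
o=telemetry.get_obs(); print(o["tool_pos"],o["gripper_width"],o["force"])
p,d,K,R,t=shot("wrist","w3"); P=cloud(d,K,R,t)
Rt=Rn.from_quat(o["orientation"]).as_matrix(); Q=(P-o["tool_pos"])@Rt
hsv=cv2.cvtColor(p,cv2.COLOR_RGB2HSV)
m=(np.abs(Q[...,0])<.07)&(np.abs(Q[...,1])<.0275)&(Q[...,2]>-.03)&(Q[...,2]<.005)&(d>0)
z=np.median(Q[m][:,2]); m&=np.abs(Q[...,2]-z)<.004
print("top z rel",z,Q[m].min(0),Q[m].max(0),m.sum())
cv2.imwrite("pics/w3b.png",p[150:,100:420,::-1])
plan([.634,-.1,.34],down(1.3),16,1)
```

```text
[0.5141251  0.39149741 0.28643418] 0.6338755589400731 [-0.0120493   0.36322352 -1.01156349]
top z rel -0.011141483907795282 [-0.03458608 -0.02749905 -0.01510862] [ 0.05264437  0.02746406 -0.00721722] 13487
dp [ 0.1189 -0.4932  0.0491] rot [ 7.000e-03 -1.000e-03  1.032e+00] j [-0.15  0.51 -0.87  1.5   0.4   1.3  -0.01] t 8.55
[[[-0.72,-0.77,-0.11,0.0,0,0.64,1],[-0.77,-0.72,-0.11,0.0,0,0.64,1],[-0.82,-0.67,-0.11,0.0,0,0.64,1],[-0.86,-0.62,-0.11,0.0,0,0.64,1],[-0.89,-0.56,-0.11,0.0,0,0.64,1]]]
[[[-0.93,-0.5,-0.11,0.0,0,0.64,1],[-0.96,-0.44,-0.11,0.0,0,0.64,1],[-0.99,-0.38,-0.11,0.0,0,0.64,1],[-1.01,-0.32,-0.11,0.0,0,0.64,1],[-1.03,-0.25,-0.11,0.0,0,0.64,1]]]
[[[-1.04,-0.19,-0.11,0.0,0,0.64,1],[-1.05,-0.12,-0.11,0.0,0,0.64,1],[-1.06,-0.05,-0.11,0.0,0,0.64,1],[-1.06,0.02,-0.11,0.0,0,0.64,1],[-1.05,0.08,-0.11,0.0,0,0.64,1]]]
[[[-1.05,0.15,-0.11,0.0,0,0.64,1]]]
```

View pics/w3b.png

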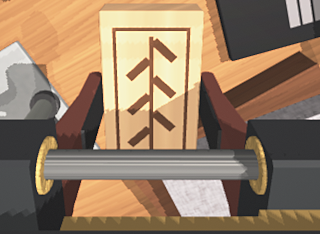

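The crop shows the block gripped straight, its far edge at (150,5) about 53 mm along tool x, so its centre sits about 3 mm off the TCP.

step_arm(
  moves=[
    [[-0.72,-0.77,-0.2,0,0,0.64,1],[-0.77,-0.72,-0.2,0,0,0.64,1],[-0.82,-0.67,-0.2,0,0,0.64,1],[-0.86,-0.62,-0.2,0,0,0.64,1],[-0.89,-0.56,-0.2,0,0,0.64,1]],
  ],
)

```text
t: 9.18
tool_pos: [0.5516, 0.2367, 0.3149]
orientation: [0.407, 0.913, 0.0, 0.0]
force: [-0.4, -0.2, -0.4]
gripper_width: 0.637
gripper_force: 25.0
```

step_arm(
  moves=[
    [[-0.93,-0.5,-0.2,0,0,0.64,1],[-0.96,-0.44,-0.2,0,0,0.64,1],[-0.99,-0.38,0,0,0,0.64,1],[-1,-0.32,0,0,0,0.64,1],[-1,-0.25,0,0,0,0.64,1]],
  ],
)

```text
t: 9.8
tool_pos: [0.5891, 0.0829, 0.3262]
orientation: [0.548, 0.836, 0.0, 0.0]
force: [0.0, -0.2, -0.9]
gripper_width: 0.638
gripper_force: 25.0
```

step_arm(
  moves=[
    [[-1,-0.19,0,0,0,0.64,1],[-1,-0.12,0,0,0,0.64,1],[-1,-0.05,0,0,0,0.64,1],[-1,0.02,0,0,0,0.64,1],[-1,0.08,0,0,0,0.64,1]],
  ],
)

```text
t: 10.42
tool_pos: [0.6246, -0.0642, 0.3258]
orientation: [0.675, 0.738, 0.0, -0.0]
force: [-0.7, 0.3, -1.3]
gripper_width: 0.635
gripper_force: 25.0
```

Run:
```python
from h import *
plan([.634,-.0737,.30],down(1.2),4,1)
```

```text
dp [ 0.0094 -0.0095 -0.0258] rot [-0.    -0.     0.069] j [ 0.43  0.38 -0.58  1.51  0.22  1.31 -0.08] t 10.425
[[[-0.09,0.07,0.22,0,0,0.17,1],[-0.08,0.07,0.22,0,0,0.17,1],[-0.08,0.07,0.22,0,0,0.17,1],[-0.08,0.08,0.22,0,0,0.17,1]]]
```

step_arm(
  moves=[
    [[-0.09,0.07,0.22,0,0,0.17,1],[-0.08,0.07,0.22,0,0,0.17,1],[-0.08,0.07,0.22,0,0,0.17,1],[-0.08,0.08,0.22,0,0,0.17,1],[0,0,0,0,0,0,1]],
  ],
)

```text
t: 11.05
tool_pos: [0.6332, -0.0714, 0.2986]
orientation: [0.698, 0.716, -0.0, -0.0]
force: [-1.0, 0.5, -1.1]
gripper_width: 0.634
gripper_force: 25.0
```

step_arm(
  moves=[
    [[0,0,1,0,0,0,1],[0,0,1,0,0,0,1],[0,0,1,0,0,0,1],[0,0,1,0,0,0,1],[0,0,1,0,0,0,1]],
  ],
)

```text
t: 11.68
tool_pos: [0.6337, -0.0714, 0.149]
orientation: [0.698, 0.716, 0.0, 0.0]
force: [0.0, -0.3, -1.5]
gripper_width: 0.638
gripper_force: 25.0
```

Run:
```python
from h import *
plan([.634,-.0737,.049],down(1.2),5,1)
```

```text
dp [ 0.0003 -0.0023 -0.1   ] rot [ 0.001 -0.     0.005] j [ 0.4   0.54 -0.53  1.69  0.32  0.99 -0.22] t 11.675
[[[-0.02,0.0,0.67,0.0,0,0.01,1],[-0.02,0.0,0.67,0.0,0,0.01,1],[-0.02,0.0,0.67,0.0,0,0.01,1],[-0.02,0.0,0.67,0.0,0,0.01,1],[-0.02,0.0,0.67,0.0,0,0.01,1]]]
```

step_arm(
  moves=[
    [[-0.02,0,0.8,0,0,0.01,1],[-0.02,0,0.8,0,0,0.01,1],[-0.02,0,0.8,0,0,0.01,1],[-0.02,0,0.6,0,0,0.01,1],[0,0,0.2,0,0,0,1]],
  ],
)

```text
t: 12.3
tool_pos: [0.6331, -0.074, 0.0526]
orientation: [0.699, 0.715, -0.0, -0.0]
force: [1.0, -0.1, -1.9]
gripper_width: 0.634
gripper_force: 25.0
```

step_arm(
  moves=[
    [[0,0,0.06,0,0,0,1],[0,0,0,0,0,0,1]],
  ],
)

```text
t: 12.55
tool_pos: [0.6341, -0.074, 0.0524]
orientation: [0.699, 0.715, 0.0, 0.0]
force: [-0.9, -0.5, -1.5]
gripper_width: 0.634
gripper_force: 25.0
```

step_arm(
  moves=[
    [[0,0,0.06,0,0,0,1],[0,0,0.06,0,0,0,1],[0,0,0,0,0,0,1]],
  ],
)

```text
t: 12.92
tool_pos: [0.6335, -0.0741, 0.048]
orientation: [0.699, 0.715, -0.0, -0.0]
force: [-0.0, 0.7, -0.2]
gripper_width: 0.637
gripper_force: 25.0
```

```bash
python3 -c "
from h import *
o=telemetry.get_obs();print(o['tool_pos'],o['force'])"
```

```text
[ 0.63345128 -0.07408163  0.04799008] [-0.03486887  0.66334869 -0.23657916]
```

Force has started unloading; one more small nudge, then release.

step_arm(
  moves=[
    [[0,0,0.05,0,0,0,1],[0,0,0,0,0,0,0.35],[0,0,0,0,0,0,0.2],[0,0,0,0,0,0,0],[0,0,0,0,0,0,0]],
  ],
  squeeze=5,
)

```text
t: 13.55
tool_pos: [0.6336, -0.074, 0.0465]
orientation: [0.699, 0.715, 0.0, -0.0]
force: [0.4, -0.2, 0.4]
gripper_width: 0.952
gripper_force: 0.0
```

step_arm(
  moves=[
    [[0,0,0,0,0,0,0],[0,0,-0.5,0,0,0,0],[0,0,-1,0,0,0,0],[0,0,-1,0,0,0,0],[0,0,-1,0,0,0,0]],
  ],
)

```text
t: 14.18
tool_pos: [0.6338, -0.0739, 0.1537]
orientation: [0.699, 0.715, 0.0, 0.0]
force: [0.5, -0.4, 0.0]
gripper_width: 1.001
gripper_force: 0.0
```

step_arm(
  moves=[
    [[0,0,-1,0,0,0,0],[0,0,-1,0,0,0,0],[0,0,0,0,0,0,0]],
  ],
)

```text
t: 14.55
tool_pos: [0.6353, -0.0737, 0.2152]
orientation: [0.699, 0.715, 0.002, 0.002]
force: [-0.3, -0.0, 0.0]
gripper_width: 0.999
gripper_force: 0.0
```

Run:
```python
from h import *
o=telemetry.get_obs(); print(o["tool_pos"],o["joint_pos"].round(2))
p,d,K,R,t=shot("wrist","w4"); P=cloud(d,K,R,t)
m=(P[...,2]>.052)&(P[...,2]<.066)&(np.abs(P[...,0]-.634)<.06)&(np.abs(P[...,1]+.07)<.07)
m=cv2.morphologyEx(m.astype(np.uint8),cv2.MORPH_OPEN,np.ones((3,3)))>0
print(cv2.minAreaRect(P[m][:,:2].astype(np.float32)),np.median(P[m][:,2]))
m=(np.abs(P[...,2]-.073)<.008)&(np.hypot(P[...,0]-.635,P[...,1]+.157)<.025); print("knob",P[m].mean(0),m.sum())
cv2.imwrite("pics/w4b.png",cv2.resize(p[:,:,::-1],(800,600)))
```

```text
[ 0.63527318 -0.07373436  0.21523237] [ 0.42  0.48 -0.55  1.63  0.27  1.11 -0.18]
((0.6313948631286621, -0.07282815128564835), (0.05604791268706322, 0.0997728481888771), 1.2669295072555542) 0.059126152207832135
knob [ 0.63443594 -0.1554844   0.07159427] 229
```

View pics/w4b.png

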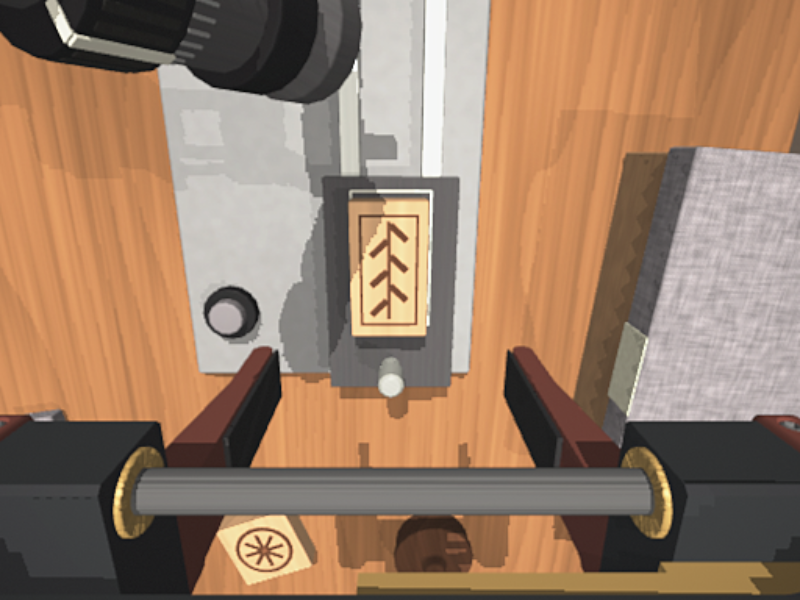

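The block lies face up in the outline at (390,265); the thin white margin shows at its far edge (390,191) and right edge (431,260). The knob top is at (391,380), with nothing near it. I measure the offsets while planning the knob grasp.

Run:
```python
from h import *
p,d,K,R,t=load("w4")
print("outline far edge/right edge",rayplane(np.array([[390,191],[431,192],[350,192],[430,320]])*.64,.036,K,R,t).round(4)[:,:2].tolist())
print("block far/near",rayplane(np.array([[350,199],[427,198],[352,336],[425,335]])*.64,.059,K,R,t).round(4)[:,:2].tolist())
# ring angle: white pixels on ring in the three clouds
ax=np.array([-np.sin(np.deg2rad(27)),0,np.cos(np.deg2rad(27))]); e1=np.array([ax[2],0,-ax[0]]); e2=np.array([0,1,0.])
yw=Rn.from_euler("z",1.2,degrees=True).as_matrix(); ax,e1,e2=yw@ax,yw@e1,yw@e2
for n in("scene0","w1","w4"):
    p,d,K,R,t=load(n); rel=cloud(d,K,R,t)-np.array([.545,.0595,.228]); h,x,y=rel@ax,rel@e1,rel@e2; r=np.hypot(x,y)
    for nm,m in(("ring",(np.abs(h)<.017)&(r>.024)&(r<.034)),("index",((h<-.018)|(h>.018))&(h>-.048)&(h<.035)&(r<.03)&(r>.015))):
        m=m&(p.min(-1)>125); a=np.arctan2(y[m],x[m]); print(n,nm,m.sum(),np.percentile(a,[5,25,50,75,95]).round(2) if m.sum() else "",h[m].mean().round(3) if m.sum() else "")
plan([.6345,-.158,.13],down(1.2),5)
```

```text
outline far edge/right edge [[0.6321, -0.0189], [0.662, -0.019], [0.603, -0.0202], [0.6658, -0.1186]]
block far/near [[0.6048, -0.0229], [0.6574, -0.0211], [0.6056, -0.1239], [0.6603, -0.122]]
scene0 ring 8 [-1.14 -1.12 -1.09 -1.07 -1.06] 0.006
scene0 index 18 [-0.07 -0.03  0.02  0.07  0.14] -0.006
w1 ring 90 [-2.88 -1.14 -1.06  1.98  2.87] 0.013
w1 index 38 [-0.08 -0.04  0.01  0.07  0.13] 0.013
w4 ring 237 [-1.17 -1.11 -1.05 -1.02 -1.  ] 0.01
w4 index 0  
dp [ 0.0003 -0.0841 -0.0832] rot [0.003 0.    0.001] j [ 0.42  0.48 -0.55  1.63  0.27  1.11 -0.18] t 14.6
[[[-0.56,-0.01,0.56,0.01,0.0,0.0,0],[-0.56,-0.01,0.56,0.01,0.0,0.0,0],[-0.56,-0.01,0.56,0.01,0.0,0.0,0],[-0.56,-0.01,0.56,0.01,0.0,0.0,0],[-0.56,-0.01,0.56,0.01,0.0,0.0,0]]]
```

step_arm(
  moves=[
    [[-0.8,0,0.2,0,0,0,0],[-0.8,0,0.4,0,0,0,0],[-0.8,0,0.6,0,0,0,0],[-0.4,0,0.8,0,0,0,0],[0,0,0.8,0,0,0,0]],
  ],
)

```text
t: 15.22
tool_pos: [0.6341, -0.1619, 0.1246]
orientation: [0.701, 0.713, -0.001, -0.001]
force: [0.4, 0.8, 0.4]
gripper_width: 1.0
gripper_force: 0.0
```

Run:
```python
from h import *
plan([.6345,-.159,.043],down(1.2),4)
```

```text
dp [ 0.0004  0.0029 -0.0816] rot [-0.002  0.001 -0.003] j [ 0.51  0.59 -0.5   1.66  0.33  0.97 -0.09] t 15.225
[[[0.02,0.01,0.68,-0.01,0.0,-0.01,0],[0.02,0.0,0.68,-0.01,0.0,-0.01,0],[0.02,0.0,0.68,-0.01,0.0,-0.01,0],[0.02,0.0,0.68,-0.01,0.0,-0.01,0]]]
```

step_arm(
  moves=[
    [[0.02,0,0.7,0,0,0,0],[0.02,0,0.7,0,0,0,0],[0.02,0,0.7,0,0,0,0],[0.02,0,0.55,0,0,0,0],[0,0,0,0,0,0,1]],
  ],
  squeeze=10,
)

```text
t: 15.85
tool_pos: [0.6344, -0.1553, 0.0465]
orientation: [0.699, 0.715, -0.001, -0.001]
force: [0.4, 0.9, -0.0]
gripper_width: 0.925
gripper_force: 0.0
```

step_arm(
  moves=[
    [[0,0,0,0,0,0,1],[0,0,0,0,0,0,1],[0,0,0,0,0,0,1],[0,0,0,0,0,0,1],[0,0,0,0,0,0,1]],
  ],
)

```text
t: 16.48
tool_pos: [0.6354, -0.1557, 0.0482]
orientation: [0.699, 0.715, 0.0, 0.0]
force: [0.5, -0.4, 0.4]
gripper_width: 0.358
gripper_force: 0.0
```

step_arm(
  moves=[
    [[0,0,0,0,0,0,1],[0,0,0,0,0,0,1],[0,0,0,0,0,0,1]],
  ],
)

```text
t: 16.85
tool_pos: [0.6366, -0.1556, 0.0483]
orientation: [0.699, 0.715, 0.001, 0.001]
force: [5.3, -0.4, -3.6]
gripper_width: 0.224
gripper_force: 10.0
```

step_arm(
  moves=[
    [[0.2,0,0,0,0,0,1],[0.35,0,0,0,0,0,1],[0.45,0,0,0,0,0,1],[0.45,0,0,0,0,0,1],[0.45,0,0,0,0,0,1]],
  ],
)

```text
t: 17.48
tool_pos: [0.6355, -0.0991, 0.0483]
orientation: [0.699, 0.715, 0.001, 0.001]
force: [5.8, -0.9, -4.3]
gripper_width: 0.22
gripper_force: 10.0
```

step_arm(
  moves=[
    [[0.45,0,0,0,0,0,1],[0.45,0,0,0,0,0,1],[0.45,0,0,0,0,0,1],[0.3,0,0,0,0,0,1],[0.2,0,0,0,0,0,1]],
  ],
)

```text
t: 18.1
tool_pos: [0.6344, -0.0433, 0.0482]
orientation: [0.699, 0.715, 0.001, 0.001]
force: [6.3, -1.4, -4.5]
gripper_width: 0.224
gripper_force: 10.0
```

step_arm(
  moves=[
    [[0.15,0,0,0,0,0,1],[0.12,0,0,0,0,0,1],[0.12,0,0,0,0,0,1],[0.1,0,0,0,0,0,1],[0,0,0,0,0,0,1]],
  ],
)

```text
t: 18.73
tool_pos: [0.6341, -0.0286, 0.0483]
orientation: [0.699, 0.715, 0.001, 0.001]
force: [6.7, -0.2, -5.0]
gripper_width: 0.223
gripper_force: 10.0
```

step_arm(
  moves=[
    [[0.1,0,0,0,0,0,1],[0.1,0,0,0,0,0,1],[0,0,0,0,0,0,1]],
  ],
)

```text
t: 19.1
tool_pos: [0.634, -0.0237, 0.0482]
orientation: [0.7, 0.715, 0.001, 0.001]
force: [6.6, -1.4, -4.5]
gripper_width: 0.222
gripper_force: 10.0
```

step_arm(
  moves=[
    [[0.1,0,0,0,0,0,1],[0.1,0,0,0,0,0,1],[0,0,0,0,0,0,1]],
  ],
)

```text
t: 19.48
tool_pos: [0.634, -0.0229, 0.0482]
orientation: [0.701, 0.713, -0.002, 0.003]
force: [7.1, -10.3, -3.5]
gripper_width: 0.225
gripper_force: 10.0
```

The stage met its stop (−10 N along y). Release, back off, rise.

step_arm(
  moves=[
    [[0,0,0,0,0,0,0],[0,0,0,0,0,0,0],[0,0,0,0,0,0,0],[0,0,0,0,0,0,0],[-0.3,0,0,0,0,0,0]],
  ],
)

```text
t: 20.1
tool_pos: [0.6324, -0.0246, 0.0481]
orientation: [0.699, 0.715, 0.0, -0.0]
force: [0.3, -0.2, 0.6]
gripper_width: 0.756
gripper_force: 0.0
```

step_arm(
  moves=[
    [[-1,0,0,0,0,0,0],[-1,0,0,0,0,0,0],[-1,0,-0.6,0,0,0,0],[-0.5,0,-1,0,0,0,0],[0,0,-1,0,0,0,0]],
  ],
)

```text
t: 20.72
tool_pos: [0.6342, -0.1336, 0.1265]
orientation: [0.701, 0.714, -0.001, 0.0]
force: [0.6, -0.2, 0.7]
gripper_width: 1.002
gripper_force: 0.0
```

step_arm(
  moves=[
    [[0,0,-1,0,0,0,0],[0,0,-1,0,0,0,0],[0,0,-1,0,0,0,0],[0,0,-1,0,0,0,0],[0,0,-1,0,0,0,0]],
  ],
)

```text
t: 21.35
tool_pos: [0.6344, -0.1312, 0.277]
orientation: [0.7, 0.715, -0.0, 0.0]
force: [-0.6, 0.5, 1.0]
gripper_width: 1.0
gripper_force: 0.0
```

Run:
```python
from h import *
o=telemetry.get_obs(); print(o["tool_pos"])
p,d,K,R,t=shot("wrist","w5"); P=cloud(d,K,R,t)
m=(np.abs(P[...,2]-.0735)<.006)&(np.hypot(P[...,0]-.635,P[...,1]+.025)<.035); print("knob",P[m].mean(0),m.sum())
p,d,K,R,t=shot("top","t1"); P=cloud(d,K,R,t);m=(np.abs(P[...,2]-.0735)<.007)&(np.hypot(P[...,0]-.635,P[...,1]+.025)<.035); print("knob top",P[m].mean(0),m.sum())
# ring approach pose: tool z = -axis
a=np.deg2rad(27); yw=Rn.from_euler("z",1.2,degrees=True).as_matrix(); ax=yw@[-np.sin(a),0,np.cos(a)]; e1=yw@[np.cos(a),0,np.sin(a)]; e2=yw@[0,1.,0]
c=np.array([.545,.0595,.228])
def ringpose(th,back):
    th=np.deg2rad(th); y=np.cos(th)*e1+np.sin(th)*e2; z=-ax; return c+ax*(back-.019),np.stack([np.cross(y,z),y,z],1)
for th in(-30,): pp,Rr=ringpose(th,.1); print(pp); plan(pp,Rr,8)
```

```text
[ 0.63442129 -0.13124553  0.27702907]
knob [ 0.63205197 -0.02623933  0.07194668] 231
knob top [ 0.63439468 -0.02309279  0.07128116] 35
[0.50823483 0.05872988 0.30017153]
dp [-0.1282  0.1898  0.0204] rot [-0.454  0.123  0.515] j [ 0.5   0.44 -0.55  1.53  0.24  1.23 -0.06] t 21.45
[[[0.8,-0.52,-0.09,-0.57,0.15,0.64,0],[0.77,-0.56,-0.11,-0.57,0.15,0.64,0],[0.73,-0.6,-0.13,-0.57,0.15,0.64,0],[0.7,-0.64,-0.15,-0.57,0.15,0.64,0],[0.66,-0.67,-0.18,-0.57,0.15,0.64,0]]]
[[[0.61,-0.7,-0.21,-0.57,0.15,0.64,0],[0.57,-0.73,-0.24,-0.57,0.15,0.64,0],[0.53,-0.75,-0.28,-0.57,0.15,0.64,0]]]
```

```bash
cat >> h.py <<'E'
_a=np.deg2rad(27); _yw=Rn.from_euler("z",1.2,degrees=True).as_matrix(); ax=_yw@[-np.sin(_a),0,np.cos(_a)]; e1=_yw@[np.cos(_a),0,np.sin(_a)]; e2=_yw@[0,1.,0]
ring=np.array([.545,.0595,.228])
def ringpose(th,back):
    th=np.deg2rad(th); y=np.cos(th)*e1+np.sin(th)*e2; z=-ax; return ring+ax*(back-.019),np.stack([np.cross(y,z),y,z],1)
E
python3 - <<'E'
from h import *
plan(*ringpose(-30,.14),9)
E
```

```text
dp [-0.1463  0.1894  0.056 ] rot [-0.454  0.123  0.515] j [ 0.5   0.44 -0.55  1.53  0.24  1.23 -0.06] t 21.45
[[[0.71,-0.53,-0.21,-0.5,0.14,0.57,0],[0.68,-0.55,-0.23,-0.5,0.14,0.57,0],[0.66,-0.58,-0.25,-0.5,0.14,0.57,0],[0.63,-0.6,-0.27,-0.5,0.14,0.57,0],[0.59,-0.63,-0.29,-0.5,0.14,0.57,0]]]
[[[0.56,-0.64,-0.31,-0.5,0.14,0.57,0],[0.53,-0.66,-0.34,-0.5,0.14,0.57,0],[0.5,-0.67,-0.37,-0.5,0.14,0.57,0],[0.46,-0.68,-0.39,-0.5,0.14,0.57,0]]]
```

step_arm(
  moves=[
    [[0.71,-0.53,-0.4,-0.5,0.14,0.57,0],[0.68,-0.55,-0.4,-0.5,0.14,0.57,0],[0.66,-0.58,-0.3,-0.5,0.14,0.57,0],[0.63,-0.6,-0.3,-0.5,0.14,0.57,0],[0.59,-0.63,-0.3,-0.5,0.14,0.57,0]],
  ],
)

```text
t: 22.08
tool_pos: [0.552, -0.0256, 0.3206]
orientation: [0.788, 0.601, 0.113, 0.062]
force: [-1.0, 0.7, 0.5]
gripper_width: 0.998
gripper_force: 0.0
```

step_arm(
  moves=[
    [[0.56,-0.64,-0.31,-0.5,0.14,0.57,0],[0.53,-0.66,-0.34,-0.5,0.14,0.57,0],[0.5,-0.67,-0.37,-0.5,0.14,0.57,0],[0.46,-0.68,-0.39,-0.5,0.14,0.57,0],[0,0,0,0,0,0,0]],
  ],
)

```text
t: 22.7
tool_pos: [0.4864, 0.0594, 0.3462]
orientation: [0.837, 0.498, 0.2, 0.111]
force: [0.5, -0.3, -0.5]
gripper_width: 1.004
gripper_force: 0.0
```

Run:
```python
from h import *
print(telemetry.get_obs()["tool_pos"]); plan(*ringpose(-30,.0),10)
```

```text
[0.48635972 0.05940737 0.3461603 ]
dp [ 0.0673  0.0003 -0.1351] rot [-0.01   0.001  0.004] j [ 0.49 -0.19 -0.7   2.1  -0.05  0.73 -0.69] t 22.7
[[[-0.01,0.0,0.5,-0.01,0.0,0.0,0],[-0.01,0.0,0.5,-0.01,0.0,0.0,0],[-0.01,0.0,0.5,-0.01,0.0,0.0,0],[-0.01,0.0,0.5,-0.01,0.0,0.0,0],[-0.01,0.0,0.5,-0.01,0.0,0.0,0]]]
[[[-0.01,0.0,0.5,-0.01,0.0,0.0,0],[-0.01,0,0.5,-0.01,0.0,0.0,0],[-0.01,0,0.5,-0.01,0.0,0.0,0],[-0.01,0,0.5,-0.01,0.0,0.0,0],[-0.01,0,0.5,-0.01,0.0,0.0,0]]]
```

step_arm(
  moves=[
    [[-0.01,0,0.5,-0.01,0,0,0],[-0.01,0,0.5,-0.01,0,0,0],[-0.01,0,0.5,-0.01,0,0,0],[-0.01,0,0.5,-0.01,0,0,0],[-0.01,0,0.5,-0.01,0,0,0]],
  ],
)

```text
t: 23.32
tool_pos: [0.5215, 0.0571, 0.277]
orientation: [0.838, 0.496, 0.201, 0.111]
force: [-0.3, -1.0, -0.9]
gripper_width: 1.0
gripper_force: 0.0
```

step_arm(
  moves=[
    [[-0.01,0,0.5,-0.01,0,0,0],[-0.01,0,0.5,-0.01,0,0,0],[-0.01,0,0.5,-0.01,0,0,0],[-0.01,0,0.5,-0.01,0,0,0],[-0.01,0,0.45,-0.01,0,0,0]],
  ],
)

```text
t: 23.95
tool_pos: [0.5537, 0.0569, 0.2106]
orientation: [0.837, 0.495, 0.202, 0.113]
force: [0.5, -0.1, -0.2]
gripper_width: 0.998
gripper_force: 0.0
```

step_arm(
  moves=[
    [[0,0,0,0,0,0,0.5],[0,0,0,0,0,0,0.5],[0,0,0,0,0,0,0.5],[0,0,0,0,0,0,0.5],[0,0,0,0,0,0,0.5]],
  ],
  squeeze=10,
)

```text
t: 24.58
tool_pos: [0.5529, 0.0581, 0.2132]
orientation: [0.837, 0.496, 0.203, 0.114]
force: [-2.2, 1.5, -0.6]
gripper_width: 0.664
gripper_force: 10.0
```

Run:
```python
from h import *
print(telemetry.get_obs()["tool_pos"],telemetry.get_obs()["force"]); plan(*ringpose(-30,.0),1)
```

```text
[0.55292648 0.05805618 0.21323749] [-2.18666776  1.45855277 -0.63513637]
dp [ 0.0007  0.0016 -0.0022] rot [-0.001 -0.     0.001] j [ 0.42  0.15 -0.76  2.17  0.54  0.46 -1.25] t 24.575
[[[0.04,-0.04,0.08,-0.01,0,0.01,0]]]
```

step_arm(
  moves=[
    [[0,0,0,0,0,0,1],[0,0,0,0,0,-0.9,1],[0,0,0,0,0,-0.9,1],[0,0,0,0,0,-0.9,1],[0,0,0,0,0,-0.9,1]],
  ],
  squeeze=25,
)

```text
t: 25.2
tool_pos: [0.5536, 0.0578, 0.2136]
orientation: [0.734, 0.638, 0.18, 0.149]
force: [-1.2, 1.2, -0.9]
gripper_width: 0.658
gripper_force: 25.0
```

step_arm(
  moves=[
    [[0,0,0,0,0,-0.9,1],[0,0,0,0,0,-0.9,1],[0,0,0,0,0,-0.9,1],[0,0,0,0,0,-0.9,1],[0,0,0,0,0,-0.9,1]],
  ],
)

```text
t: 25.82
tool_pos: [0.5545, 0.0579, 0.2141]
orientation: [0.573, 0.786, 0.142, 0.186]
force: [5.0, 2.1, -3.4]
gripper_width: 0.652
gripper_force: 25.0
```

step_arm(
  moves=[
    [[0,0,0,0,0,-0.9,1],[0,0,0,0,0,-0.9,1],[0,0,0,0,0,-0.9,1],[0,0,0,0,0,0,1]],
  ],
)

```text
t: 26.32
tool_pos: [0.5549, 0.0582, 0.2143]
orientation: [0.462, 0.855, 0.117, 0.203]
force: [6.7, 3.0, -4.7]
gripper_width: 0.658
gripper_force: 25.0
```

Run:
```python
from h import *
o=telemetry.get_obs(); print(o["tool_pos"],o["force"],o["gripper_width"],o["joint_pos"].round(2))
R=Rn.from_quat(o["orientation"]).as_matrix(); y=R[:,1]; print("tool y about barrel (rad)",np.arctan2(y@e2,y@e1), "turned",np.arctan2(y@e2,y@e1)+np.deg2rad(30))
for n in("scene","wrist"):
    p,d,K,R,t=shot(n,n+"r"); rel=cloud(d,K,R,t)-ring; h,x,yy=rel@ax,rel@e1,rel@e2; r=np.hypot(x,yy)
    for nm,m in(("ring",(np.abs(h)<.017)&(r>.024)&(r<.034)),("index",(np.abs(h)>.018)&(h>-.048)&(h<.035)&(r<.03)&(r>.015))):
        m=m&(p.min(-1)>125); a=np.arctan2(yy[m],x[m]); print(n,nm,m.sum(),np.percentile(a,[5,25,50,75,95]).round(2) if m.sum() else "")
```

```text
[0.55493132 0.05815425 0.21432203] [ 6.7422841   2.95898329 -4.68538378] 0.6581064130060116 [ 0.59  0.19 -0.94  2.16  0.63  0.48 -0.24]
tool y about barrel (rad) 0.5582128505228722 turned 1.081811626121171
scene ring 9 [-0.06 -0.04 -0.01 -0.    0.02]
scene index 16 [-0.65 -0.06 -0.02  0.02  0.11]
wrist ring 62 [-0.09 -0.03  0.01  0.06  0.19]
wrist index 0
```

Ring line is now measured on the index (about 0). Release and retreat along the barrel.

step_arm(
  moves=[
    [[0,0,0,0,0,0,0],[0,0,0,0,0,0,0],[0,0,0,0,0,0,0],[0,0,0,0,0,0,0],[0,0,-0.3,0,0,0,0]],
  ],
)

```text
t: 27.05
tool_pos: [0.549, 0.0577, 0.2209]
orientation: [0.463, 0.855, 0.115, 0.202]
force: [0.5, -0.5, 0.9]
gripper_width: 0.998
gripper_force: 0.0
```

step_arm(
  moves=[
    [[0,0,-1,0,0,0,0],[0,0,-1,0,0,0,0],[0,0,-1,0,0,0,0],[0,0,-1,0,0,0,0],[0,0,-0.5,0,0,0,0]],
  ],
)

```text
t: 27.68
tool_pos: [0.488, 0.0563, 0.3434]
orientation: [0.463, 0.855, 0.116, 0.204]
force: [0.7, -0.5, -0.4]
gripper_width: 1.002
gripper_force: 0.0
```

Run:
```python
from h import *
p,d,K,R,t=shot("scene","s2"); P=cloud(d,K,R,t); rel=P-ring; h,x,yy=rel@ax,rel@e1,rel@e2; r=np.hypot(x,yy)
for nm,m in(("ring",(np.abs(h)<.017)&(r>.024)&(r<.034)),("index",(np.abs(h)>.018)&(h>-.048)&(h<.035)&(r<.03)&(r>.015))):
    m=m&(p.min(-1)>125); a=np.arctan2(yy[m],x[m]); print(nm,m.sum(),np.percentile(a,[5,25,50,75,95]).round(2) if m.sum() else "")
cv2.imwrite("pics/s2c.png",cv2.resize(p[100:280,210:390,::-1],(600,600),interpolation=cv2.INTER_CUBIC))
plan([.502,-.119,.30],down(0),9,1)
```

```text
ring 14 [-0.08 -0.04 -0.03  0.03  0.05]
index 20 [-0.26 -0.06 -0.02  0.04  0.13]
dp [ 0.0138 -0.1755 -0.0445] rot [0.464 0.129 0.568] j [ 0.81 -0.23 -0.94  2.1  -0.18  0.71  0.53] t 27.725
[[[-0.53,-0.38,0.16,0.52,0.14,0.63,1],[-0.55,-0.34,0.18,0.52,0.14,0.63,1],[-0.58,-0.29,0.18,0.52,0.14,0.63,1],[-0.6,-0.25,0.19,0.52,0.14,0.63,1],[-0.61,-0.2,0.19,0.52,0.14,0.63,1]]]
[[[-0.63,-0.15,0.19,0.52,0.14,0.63,1],[-0.64,-0.1,0.19,0.52,0.14,0.63,1],[-0.64,-0.05,0.19,0.52,0.14,0.63,1],[-0.65,0.0,0.18,0.52,0.14,0.63,1]]]
```

View pics/s2c.png

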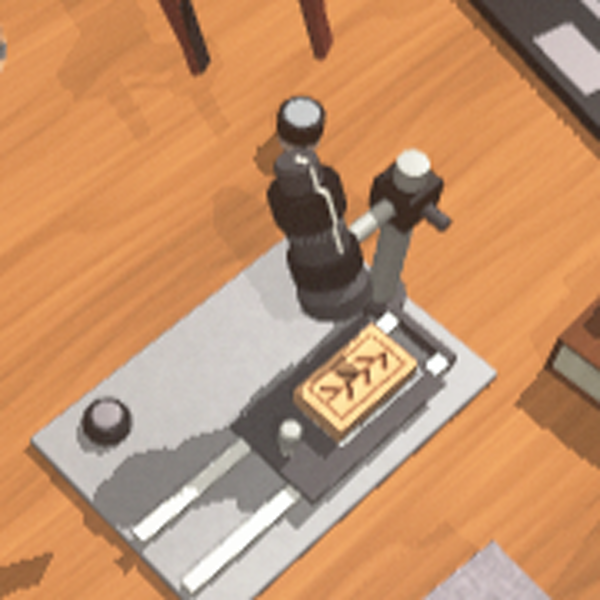

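The crop shows the ring line continuous with the index line, from (300,158) to (340,250), the stage fully home with the block in its outline at (355,380), and the button at (108,420). Now the button.

step_arm(
  moves=[
    [[-0.53,-0.38,-0.3,0.52,0.14,0.63,1],[-0.55,-0.34,-0.1,0.52,0.14,0.63,1],[-0.58,-0.29,0.18,0.52,0.14,0.63,1],[-0.6,-0.25,0.19,0.52,0.14,0.63,1],[-0.61,-0.2,0.19,0.52,0.14,0.63,1]],
  ],
)

```text
t: 28.35
tool_pos: [0.4858, -0.042, 0.3363]
orientation: [0.61, 0.786, 0.05, 0.09]
force: [0.1, 0.4, 0.9]
gripper_width: 0.468
gripper_force: 0.0
```

step_arm(
  moves=[
    [[-0.63,-0.15,0.19,0.52,0.14,0.63,1],[-0.64,-0.1,0.19,0.52,0.14,0.63,1],[-0.64,-0.05,0.19,0.52,0.14,0.63,1],[-0.65,0,0.18,0.52,0.14,0.63,1],[0,0,0,0,0,0,1]],
  ],
)

```text
t: 28.98
tool_pos: [0.4919, -0.1207, 0.3153]
orientation: [0.708, 0.706, -0.003, -0.003]
force: [0.3, 0.5, 0.5]
gripper_width: 0.006
gripper_force: 0.0
```

Run:
```python
from h import *
p,d,K,R,t=load("w4"); P=cloud(d,K,R,t)
for n in("w1","w4","s2"):
    p,d,K,R,t=load(n); P=cloud(d,K,R,t); m=(P[...,2]>.027)&(P[...,2]<.05)&(np.hypot(P[...,0]-.503,P[...,1]+.12)<.03)&(p.min(-1)>100); print(n,np.median(P[m],0),np.percentile(P[m][:,2],[10,90]),m.sum())
plan([.503,-.1195,.06],down(0),8,1)
```

```text
w1 [ 0.50093053 -0.11966082  0.03377601] [0.03247886 0.03505677] 185
w4 [ 0.50324402 -0.11896042  0.03406767] [0.03234255 0.03515542] 366
s2 [ 0.50320495 -0.12239178  0.03409519] [0.03228402 0.03642406] 57
dp [ 0.0111  0.0012 -0.2553] rot [-0.009 -0.    -0.002] j [ 0.92  0.23 -0.93  1.78  0.19  1.24 -0.06] t 28.975
[[[0.0,0.06,1.06,-0.01,0,0,1],[0.0,0.05,1.06,-0.01,0,0,1],[0.0,0.05,1.06,-0.01,0,0,1],[0.0,0.05,1.06,-0.01,0,0,1],[0.0,0.05,1.06,-0.01,0,0,1]]]
[[[0.0,0.05,1.06,-0.01,0,0,1],[0.0,0.05,1.06,-0.01,0,0,1],[0.0,0.05,1.06,-0.01,0,0,1]]]
```

step_arm(
  moves=[
    [[0,0.06,1,-0.01,0,0,1],[0,0.06,1,-0.01,0,0,1],[0,0.06,1,-0.01,0,0,1],[0,0.05,1,-0.01,0,0,1],[0,0.05,1,-0.01,0,0,1]],
  ],
)

```text
t: 29.6
tool_pos: [0.4992, -0.1183, 0.1662]
orientation: [0.706, 0.708, -0.001, 0.001]
force: [0.1, -0.7, 0.2]
gripper_width: 0.004
gripper_force: 0.0
```

step_arm(
  moves=[
    [[0,0.05,1,0,0,0,1],[0,0.05,1,0,0,0,1],[0,0,0.9,0,0,0,1],[0,0,0.2,0,0,0,1],[0,0,0,0,0,0,1]],
  ],
)

```text
t: 30.22
tool_pos: [0.5022, -0.1191, 0.0743]
orientation: [0.707, 0.708, -0.001, 0.0]
force: [-0.2, -0.1, 0.3]
gripper_width: 0.008
gripper_force: 0.0
```

step_arm(
  moves=[
    [[0,0,0.7,0,0,0,1],[0,0,0.5,0,0,0,1],[0,0,0.14,0,0,0,1],[0,0,0.1,0,0,0,1],[0,0,0,0,0,0,1]],
  ],
)

```text
t: 30.85
tool_pos: [0.5017, -0.1198, 0.0305]
orientation: [0.707, 0.707, -0.002, -0.0]
force: [-1.3, -0.4, 3.2]
gripper_width: 0.006
gripper_force: 1.4
```

step_arm(
  moves=[
    [[0,0,0.08,0,0,0,1],[0,0,0,0,0,0,1]],
  ],
)

```text
t: 31.1
tool_pos: [0.5021, -0.1199, 0.0284]
orientation: [0.707, 0.707, -0.001, 0.0]
force: [-2.7, -0.4, 4.7]
gripper_width: 0.001
gripper_force: 2.2
```

step_arm(
  moves=[
    [[0,0,0.08,0,0,0,1],[0,0,0.06,0,0,0,1],[0,0,0,0,0,0,1]],
  ],
)

```text
t: 31.48
tool_pos: [0.5023, -0.1199, 0.0275]
orientation: [0.707, 0.707, -0.003, 0.001]
force: [-16.7, 2.0, 45.4]
gripper_width: 0.01
gripper_force: 22.8
```

step_arm(
  moves=[
    [[0,0,-0.5,0,0,0,1],[0,0,-1,0,0,0,1],[0,0,-1,0,0,0,1],[0,0,-1,0,0,0,1],[0,0,-1,0,0,0,1]],
  ],
)

```text
t: 32.1
tool_pos: [0.5025, -0.1197, 0.16]
orientation: [0.707, 0.707, -0.001, 0.0]
force: [-0.3, -0.1, -1.1]
gripper_width: 0.006
gripper_force: 0.0
```

Run:
```python
from h import *
p,d,K,R,t=shot("scene","s3"); P=cloud(d,K,R,t); rel=P-ring; h,x,yy=rel@ax,rel@e1,rel@e2; r=np.hypot(x,yy)
m=(np.abs(h)<.017)&(r>.024)&(r<.034)&(p.min(-1)>125); print("ring",np.median(np.arctan2(yy[m],x[m])),m.sum())
m=(P[...,2]>.052)&(P[...,2]<.066)&(np.abs(P[...,0]-.632)<.045)&(np.abs(P[...,1]-.058)<.065); print("block",cv2.minAreaRect(P[m][:,:2].astype(np.float32)))
m=(np.abs(P[...,2]-.0735)<.007)&(np.hypot(P[...,0]-.635,P[...,1]+.025)<.03); print("knob",P[m].mean(0))
```

```text
ring -0.02732378444679777 14
block ((0.6298630237579346, 0.05683090537786484), (0.057129520922899246, 0.10076393187046051), 1.2410624027252197)
knob [ 0.63389533 -0.02811402  0.07173109]
```

```bash
python3 -c "
from rig import ticket
print(ticket.close_job())"
```

```text
the job is handed in; nothing more can be done
None
```

The job is handed in, with no verdict returned: the block is face up in the outline within about 3 mm, the stage is against its stop, the ring line is on the index (about −0.03 rad), and the button was pressed to its stop and let go. The one doubt is that the fingers briefly pushed the button with about 45 N, above the 40 N limit stated for the arm and gripper body.

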